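Isolate the hydraulic test manifold and bleed it down

ROBOT

A 6-joint arm with a two-finger parallel gripper is mounted at the origin on the work surface. World frame = base frame: x ahead of the robot, y to its left, z up, the work surface at z = 0. Lengths are in m, angles in degrees, forces in N, time in s.
With the tool pointing down it reaches from about 0.3 to 0.75 m from the base axis. Payload 8.5 kg.
Tool frame: the origin (TCP) lies midway between the tips of the shut fingers; the grasp point (between the pads) lies env.tcp_to_grasp behind it (env.tcp_to_grasp is the distance from the TCP to the grasp point, in m); z points along the fingers, y is the line along which they close (so a half turn about z gives the same grasp; the last joint's range is limited). The gripper opens to 85 mm and grips with 20 to 120 N. Pads are 22 mm wide; open, the fingers measure 114 mm over their backs; the gripper's body (76 mm by 85 mm) begins 54 mm behind the grasp point. The pads swing forward as they close: fully open they stand 13 mm farther back than shut.
Start: joints at [53.669, 21.807, 74.336, -0, 83.858, -12.336], TCP at [0.224, 0.502, 0.231] pointing down, gripper open.
Joint ranges: [-178.18, 178.18], [-50.72, 133.34], [12.68, 142.11], [-81.47, 261.47], [9.98, 163.14], [-165.26, 165.26]. Speed limits (degrees/s): [136.94, 136.94, 180, 180, 180, 180].

INTERFACE

Orientations are given as a 3x3 rotation matrix whose columns are the frame's x, y, z axes.
In Python, from rig import observe, optics, job, env gives the robot as it stands. The module is installed in compiled form; this text tells all that it offers.
- The arm moves only by the shell command python3 -m jog 'ROWS' [FORCE]. ROWS is JSON, a list of rows, each a list of 7 numbers: the turn, a rotation vector about the tool's x, y, z in rad, then the shift along the tool's x, y, z in m, then the opening in per cent of the stroke, from 0 (shut) to 100 (fully open). A call has 1 to 10 rows; each row shifts and turns the commanded pose from where the row before left it, along the tool's axes as they then stand; what a row does not reach is not made up. A row lasts 1/8 s, in which the tool goes at most 62.5 mm and 10.7 degrees, less where a joint would pass 70% of its speed; a pose out of reach is approached as far as the arm can. A call is refused whole if a number of a shift passes 0.0625 or a number of a turn 0.188, either way. A call with a gripper value outside its range is refused whole. The fingers move at their own pace and stop on an object; FORCE is the grip in N (left out, the last holds). Time passes only in rows, so rows that do not move let the fingers close. It gives the time, the measured TCP pose, the force, the opening and the grip force at its end, in the units of the state.
- observe(): the state, without advancing time (a new reading comes with each control period).
- optics.get_image(name): name is "scene" or "top" or "wrist"; returns a dict with "pixels" (384x512x3 uint8, red, green, blue), "mtx" (3x3 intrinsics, pixels), "dist_coeffs" ([k1, k2, p1, p2, k3] as OpenCV has them; the pictures are not rectified), "rvec" (rotation vector, rad) and "tvec" (3), from world to camera coordinates, as OpenCV has them. Camera axes: x right, y down, z forward; pixel columns grow to the right and rows downward; lengths in m; the calibration is good to about 2 mm. A picture is of the moment at which its call begins. There is no depth.
- job.close_job(): hands the job in; it is judged then, once.
The state is a dict: "time_s": time; "q": joint angles; "qvel": joint speeds; "joint_efforts": joint torques, N m; "position": TCP position; "tool_rot": TCP orientation; "ft_force": force on the tool from outside, world axes, zero at the start; "wrist_torque": the same for the moment, N m; "grip_width": finger opening in m; "gripper_force": force on a finger pad.
Only numpy, scipy, OpenCV 4.12 (cv2) and the standard library are available. Lean on these libraries where they do the work, as an engineer would, in place of code of your own. Each camera call takes 0.05 s, during which the arm holds its last target. There are 200 camera calls.

TASK

Make the test manifold safe to work on: first swing the red lever of the isolating ball valve across to closed, so that a padlock would go through the lever and the lock plate, and leave it there. Then open the yellow T-handle bleed valve on the manifold fully, anticlockwise until it comes up against its stop; the servo valve's connector sticks out over the handle and leaves only one side free, so you will have to let go and take the other end every half turn or so. Leave the tools and parts lying about where they are, and let go of everything at the end.

Things in the scene. Friction and masses are not known exactly. Their poses are not given: they have to be found in the camera images.
- isolator_body: lockable ball valve (isolator), fixed to the deck: steel block 72 x 46 mm on a dark foot plate 150 x 75 mm, ports along its x axis (dark cylinders, tops at most 56 mm high). A yellow lock plate, 34 mm wide and 4 mm thick, lies on it with its top 76 mm above the deck and reaches 64 mm from the pivot along the body's -y axis. Origin on the deck below the lever's pivot, z up. Starts at the left or the right place, turned up to 0.35 rad either way
- isolator (a joint): lever of the ball valve, turning about the vertical through the pivot, anticlockwise seen from above as the value grows: 0 = open (lever along the body's -x axis), 1.571 = closed (lever along the body's -y axis, at its hard stop, padlock holes in line). Starts between 0 and 0.45. Stiff (0.5 N m of friction) and stays where it is left
- isolator_pivot (a point): point on the lever's pivot axis, at the height of the middle of the red grip (96.5 mm above the deck)
- isolator_grip (a point): middle of the lever's red grip, 115 mm from the pivot axis. The grip is a bar 70 mm long (85 to 155 mm from the pivot), 18 mm wide, 14 mm thick, level, pointing away from the pivot; the space under it is free down to 65 mm below its middle when it is beyond the ports
- lever_hole (a point): centre of the 10 mm padlock hole in the steel lever, 48 mm from the pivot axis (turns with the lever)
- plate_hole (a point): centre of the 10 mm padlock hole in the yellow lock plate, 48 mm from the pivot along the isolator body's -y axis (fixed)
- manifold: test manifold, fixed to the deck: aluminium block 130 (x) x 200 (y) x 50 mm high, T-handle bleed valve on its -y half. On its +y half stands a servo valve (steel, blue cover), 96 x 88 mm, its side 60 mm from the T-handle's axis, top 150 mm above the deck. Origin under the middle of the block, z up. Starts at the left or right place, turned up to 0.35 rad either way
- connector_nose (a point): nose of the servo valve's round black connector (27 mm diameter, 121 to 149 mm above the deck), which points along the manifold's -y over the T-handle's sweep and ends 19 mm from its axis. The bar passes under it, fingers cannot: take the bar only on the manifold's -y side, or at most 10 degrees past its x direction at either end
- bleed (a joint): T-handle of the bleed valve, turning about a vertical axis, anticlockwise seen from above as the value grows and the valve opens: 0 = shut, 6.9 rad = fully open at its hard stop. At 0 the end a points along the manifold's +x axis. Starts between 0 and 1.2. Stiff (0.4 N m of friction), stays where it is left; the handle rises 2 mm per turn
- bleed_axis (a point): point on the T-handle's axis, fixed, 105 mm above the deck, the height of the bar's middle when shut; 50 mm from the manifold's origin along its -y axis. The hub is 22 mm in diameter; below it the dark bonnet (29 mm diameter) reaches up to 78 mm above the deck; manifold's top at 50 mm
- bleed_end_a (a point): one end of the T-handle's level cross-bar, 55 mm from its axis. Each half of the bar carries a round yellow sleeve of 14 mm diameter, from 20 to 55 mm from the axis
- bleed_end_b (a point): the other end of the cross-bar, opposite end a
- hexkey_long: bystander: loose T-handle hex key with a yellow handle lying on the far part of the deck, 200 mm long, handle 108 mm wide; origin under the middle of the handle, shaft along x; 18 mm high
- hexkey_short: bystander: smaller loose T-handle hex key near the robot, 140 mm long, handle 88 mm wide; origin under the middle of the handle, shaft along x; 18 mm high
- spanner: bystander: flat spanner about 190 mm long lying on the deck beside the ball valve, on its +y side; along its x axis
- screw_bin: bystander: open yellow bin of screws, 110 x 150 x 55 mm, on the left of the deck; origin under its middle
- brass_fitting: bystander: brass fitting, 28 mm diameter, 36 mm high, standing on the deck just in front of the manifold (-x side); origin under its middle
- oil_sample: bystander: amber sample bottle, 54 mm diameter, 110 mm high, on the far part of the deck; origin under its middle
- spare_block: bystander: aluminium block 80 x 60 x 40 mm on the far part of the deck; origin under its middle
Not all that is in view belongs to the job. Leave any turquoise look-alike of the isolator_body alone.

How it is judged (in metres and radians):
On the way, in this order (a step that is already met when the one before it is completed fails the run):
1. the ball valve is closed, with the padlock holes of lever and lock plate in line within 3 mm, before the bleed valve is opened (T-handle still under 2 rad) (horizontal distance between lever_hole and plate_hole below 0.003 m and value of joint bleed below 2 rad), for 0.2 s.
2. the T-handle bleed valve is turned open to within 0.25 rad of its stop (value of joint bleed above 6.65 rad), for 0.2 s.
At the end, for the whole second after the job is handed in: the ball valve's lever is closed with its padlock hole within 3 mm of the lock plate's hole (seen from above), the T-handle bleed valve is open to within 0.25 rad of its stop (joint above 6.65 rad), both are at rest, and every loose tool and part is within 30 mm of where it started (horizontal distance between lever_hole and plate_hole below 0.003 m and value of joint bleed above 6.65 rad and velocity of joint bleed between -0.05 and 0.05 rad/s and velocity of joint isolator between -0.05 and 0.05 rad/s and distance of each of hexkey_long, hexkey_short, spanner, screw_bin, brass_fitting, oil_sample, spare_block from where it was at the start of the episode below 0.03 m); the robot touches nothing.
It fails at once if a bystanding tool or part is shifted by more than 30 mm (distance of any of hexkey_long, hexkey_short, spanner, screw_bin, brass_fitting, oil_sample, spare_block from where it was at the start of the episode above 0.03 m).
It also fails if it takes over 72 s, if anything falls off the work surface, if the arm or the gripper's body presses on something with over 40 N, if the wrist force passes 120 N, or if a joint passes its speed limit or range.

## Working session

There is one attempt and no reset: what is moved stays moved. The work goes in short steps, Python scripts to look and compute and a shell command to move; the robot and the scene stay as the last step left them, time stands still between calls to the robot, and variables do not carry over. Pictures are saved under pics/ and viewed, at most 10 in all, crops included, and the job is handed in when it is done.

```bash
mkdir -p pics; python3 - <<'E'
from rig import observe, optics, env
import cv2, numpy as np
print(env.tcp_to_grasp); s=observe(); print(s['time_s'],s['position'],s['tool_rot'],s['grip_width'])
ims=[]
for n in ("top","scene"):
    d=optics.get_image(n); np.savez(f'{n}0.npz',**{k:np.array(v) for k,v in d.items()})
    cv2.imwrite(f'pics/{n}0.png',cv2.resize(d['pixels'][:,:,::-1],(800,600),interpolation=cv2.INTER_CUBIC))
E
```

```text
0.0187
0.0 [0.22348827 0.50222045 0.23068038] [[-9.13581135e-01  4.06655510e-01 -8.97917916e-04]
 [ 4.06656375e-01  9.13580368e-01 -1.22631329e-03]
 [ 3.21633125e-04 -1.48548073e-03 -9.99998845e-01]] 0.08544506394870661
```

View pics/top0.png

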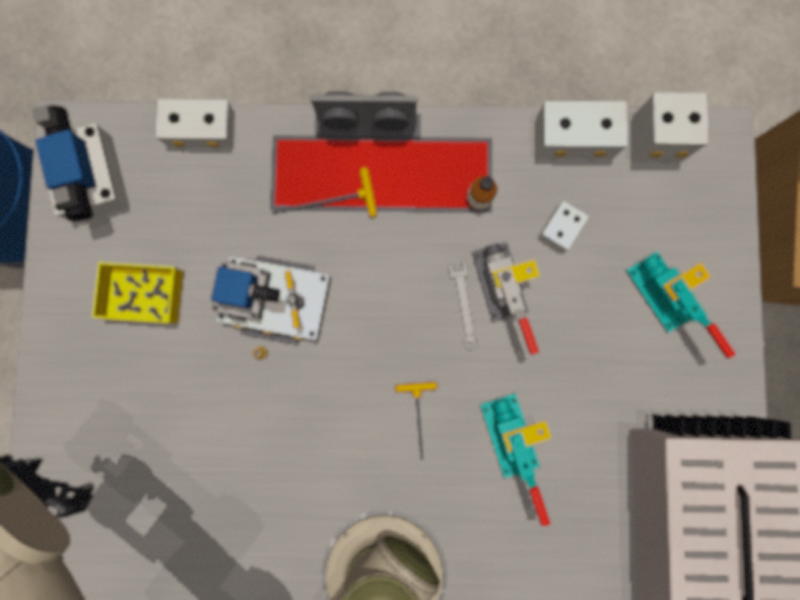

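View pics/scene0.png

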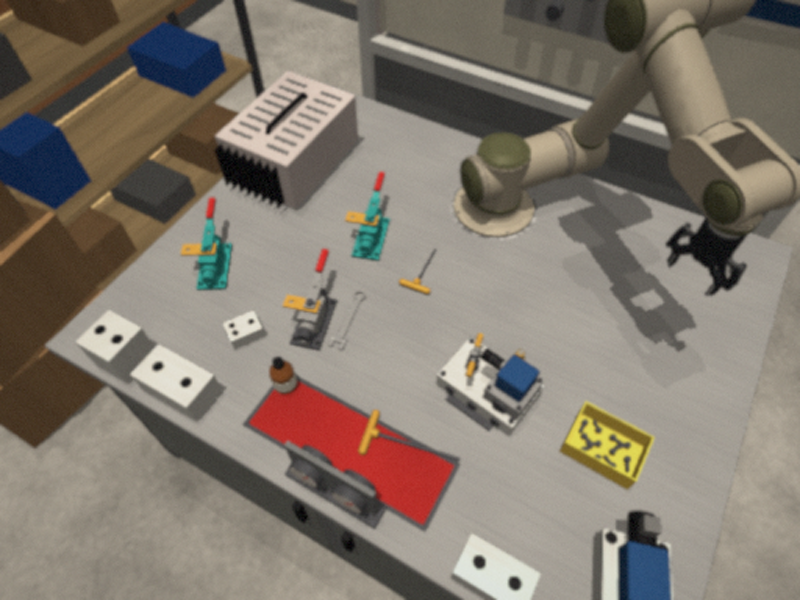

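The steel valve at top (510,290) fits `isolator_body`: it has a dark foot and the spanner lies beside it. The turquoise ones at (515,440) and (680,290) are look-alikes. The manifold is the block with the T-handle at (275,295); the blue servo unit at (75,165) has no T-handle. Next I'll measure and confirm with a crop.

```bash
cat > h.py <<'E'
import cv2, numpy as np
def load(n): return {k:v for k,v in np.load(n).items()}
def ray(d,uv):
    R=cv2.Rodrigues(d['rvec'])[0]; c=-R.T@d['tvec'].ravel()
    p=cv2.undistortPoints(np.array(uv,float).reshape(-1,1,2),d['mtx'],d['dist_coeffs']).reshape(-1,2)
    return c,np.c_[p,np.ones(len(p))]@R
def plane(d,uv,z):
    c,v=ray(d,uv); return c+v*((z-c[2])/v[:,2])[:,None]
def proj(d,P): return cv2.projectPoints(np.array(P,float).reshape(-1,1,3),d['rvec'],d['tvec'],d['mtx'],d['dist_coeffs'])[0].reshape(-1,2)
def tri(d1,u1,d2,u2):
    c1,v1=ray(d1,u1);c2,v2=ray(d2,u2);v1,v2=v1[0],v2[0]
    s=np.linalg.lstsq(np.c_[v1,-v2],c2-c1,rcond=None)[0];a,b=c1+s[0]*v1,c2+s[1]*v2
    return (a+b)/2,np.linalg.norm(a-b)
def blobs(d,lo,hi,box,amin=8):
    x0,y0,x1,y1=box; h=cv2.cvtColor(d['pixels'],cv2.COLOR_RGB2HSV)
    m=cv2.inRange(h,np.array(lo),np.array(hi)); k=np.zeros_like(m);k[y0:y1,x0:x1]=m[y0:y1,x0:x1]
    out=[]
    for c in cv2.findContours(k,cv2.RETR_EXTERNAL,cv2.CHAIN_APPROX_NONE)[0]:
        mm=np.zeros_like(k);cv2.drawContours(mm,[c],-1,255,-1);mm&=k
        ys,xs=np.nonzero(mm)
        if len(xs)<amin: continue
        pts=np.c_[xs,ys].astype(float);ce=pts.mean(0);u,s,vt=np.linalg.svd(pts-ce,full_matrices=False)
        t=(pts-ce)@vt[0]; out.append((len(xs),ce,ce+t.min()*vt[0],ce+t.max()*vt[0]))
    return sorted(out,key=lambda o:-o[0])
E
python3 - <<'E'
from h import *
t=load('top0.npz');s=load('scene0.npz')
np.set_printoptions(precision=4,suppress=True)
red=[blobs(d,(0,150,100),(8,255,255),b) for d,b in((t,(315,195,355,232)),(s,(195,155,215,178)))]
for n,r in zip('ts',red):
    for o in r: print('red',n,o)
for n,d,b in(('t',t,(175,165,200,220)),('s',s,(290,205,335,250))):
    for o in blobs(d,(14,120,100),(30,255,255),b): print('Tyel',n,o, plane(d,[o[1],o[2],o[3]],.105).ravel() if n=='t' else '')
for n,d,b in(('t',t,(315,160,350,185)),('s',s,(175,185,212,205))):
    for o in blobs(d,(14,120,100),(30,255,255),b): print('plate',n,o,plane(d,[o[1],o[2],o[3]],.076).ravel())
o=red[0][0];print('grip plane',plane(t,[o[1],o[2],o[3]],.0965))
print('grip tri',tri(t,o[1],s,red[1][0][1]))
# servo blue
for n,d,b in(('t',t,(130,160,180,205)),):
    for o in blobs(d,(95,100,50),(125,255,255),b): print('blue',n,o,plane(d,[o[1]],.15))
a=t['pixels'][145:245,120:230,::-1];b=t['pixels'][145:245,280:390,::-1]
cv2.imwrite('pics/crop0.png',cv2.resize(np.hstack([a,b]),(792,360),interpolation=cv2.INTER_CUBIC))
E
```

```text
red t (110, array([337.9909, 214.6091]), array([334.2459, 203.9139]), array([341.6699, 225.1156]))
red s (51, array([205.7843, 166.1373]), array([207.8048, 159.9364]), array([203.5915, 172.8669]))
Tyel t (37, array([188.8649, 203.5946]), array([187.7886, 198.041 ]), array([189.9156, 209.0164])) [0.4861 0.1693 0.105  0.5023 0.173  0.105  0.4704 0.1658 0.105 ]
Tyel t (33, array([184.697 , 179.0303]), array([183.5125, 173.8821]), array([185.7981, 183.8164])) [0.5579 0.1839 0.105  0.5731 0.1878 0.105  0.5439 0.1802 0.105 ]
Tyel s (40, array([300.825, 235.425]), array([301.7747, 230.9522]), array([299.8168, 240.1734])) 
Tyel s (26, array([306.1154, 217.1923]), array([307.4569, 213.1517]), array([304.866 , 220.9555])) 
plate t (169, array([335.6154, 173.3195]), array([343.6538, 171.4839]), array([327.7134, 175.124 ])) [ 0.5851 -0.2621  0.076   0.5909 -0.2861  0.076   0.5793 -0.2386  0.076 ]
plate t (25, array([317.56, 178.56]), array([315.9903, 174.0034]), array([319.0801, 182.9724])) [ 0.5686 -0.2083  0.076   0.5822 -0.2036  0.076   0.5553 -0.2128  0.076 ]
plate s (129, array([191.155 , 194.1085]), array([181.8118, 191.7644]), array([203.4497, 197.1932])) [ 0.584  -0.2491  0.076   0.5924 -0.2857  0.076   0.5731 -0.2015  0.076 ]
grip plane [[ 0.461  -0.2643  0.0965]
 [ 0.4919 -0.2536  0.0965]
 [ 0.4307 -0.2747  0.0965]]
grip tri (array([ 0.4607, -0.2633,  0.0998]), np.float64(0.0005855829678188671))
blue t (509, array([148.7525, 183.6464]), array([137.023 , 178.5517]), array([161.6328, 189.2409])) [[0.5376 0.2755 0.15  ]]
```

View pics/crop0.png

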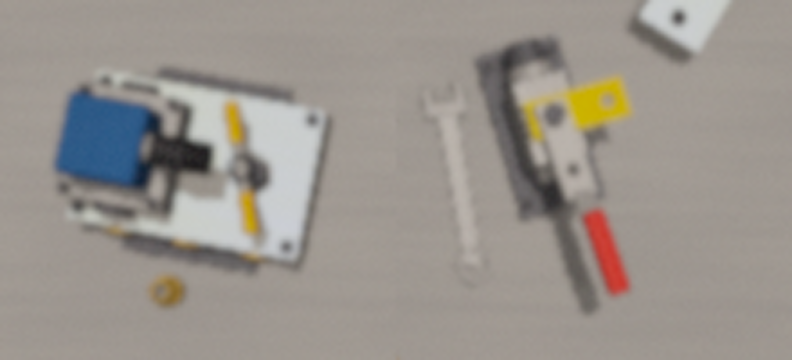

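The crop shows the steel ball valve: pivot (553,115), yellow plate hole (607,100), red grip (607,250). It also shows the manifold's T-handle hub (245,170), with sleeves at (235,122) and (250,215). Both match the description. I'll plan the approach to the lever.

```bash
cat > plan.py <<'E'
import numpy as np, sys
from scipy.spatial.transform import Rotation as Ro
from rig import observe
def go(target,yaw_y,n,op):  # TCP target (m), direction of tool y (deg), rows
    s=observe(); p=np.array(s['position']); R=Ro.from_matrix(s['tool_rot'])
    a=np.radians(yaw_y); y=np.array([np.cos(a),np.sin(a),0]); z=np.array([0,0,-1.]); T=Ro.from_matrix(np.c_[np.cross(y,z),y,z])
    if isinstance(n,str): pass
    w=(R.inv()*T).as_rotvec(); d=(np.array(target)-p)/n; rows=[]
    if abs(w[2])>3: print('big turn',w)
    for i in range(n):
        rows.append([*np.round(w/n,3),*np.round(R.inv().apply(d),4),op]); R=R*Ro.from_rotvec(w/n)
    for k in range(0,n,10): print(str([list(map(float,r)) for r in rows[k:k+10]]).replace(' ',''))
E
python3 - <<'E'
from plan import *
go([.461,-.264,.19],-71,16,70)
E
```

```text
[[-0.0,0.0,0.149,-0.033,-0.0377,0.0026,70.0],[-0.0,0.0,0.149,-0.0383,-0.0324,0.0026,70.0],[-0.0,0.0,0.149,-0.0427,-0.0263,0.0026,70.0],[-0.0,0.0,0.149,-0.0461,-0.0197,0.0026,70.0],[-0.0,0.0,0.149,-0.0485,-0.0126,0.0026,70.0],[-0.0,0.0,0.149,-0.0499,-0.0052,0.0026,70.0],[-0.0,0.0,0.149,-0.0501,0.0023,0.0026,70.0],[-0.0,0.0,0.149,-0.0492,0.0097,0.0026,70.0],[-0.0,0.0,0.149,-0.0472,0.0169,0.0025,70.0],[-0.0,0.0,0.149,-0.0442,0.0238,0.0025,70.0]]
[[-0.0,0.0,0.149,-0.0401,0.0301,0.0025,70.0],[-0.0,0.0,0.149,-0.0352,0.0357,0.0025,70.0],[-0.0,0.0,0.149,-0.0295,0.0405,0.0025,70.0],[-0.0,0.0,0.149,-0.0231,0.0445,0.0025,70.0],[-0.0,0.0,0.149,-0.0162,0.0474,0.0025,70.0],[-0.0,0.0,0.149,-0.009,0.0493,0.0025,70.0]]
```

```bash
python3 -m jog '[[0,0,0.149,-0.033,-0.038,0.0026,70],[0,0,0.149,-0.038,-0.032,0.0026,70],[0,0,0.149,-0.043,-0.026,0.0026,70],[0,0,0.149,-0.046,-0.02,0.0026,70],[0,0,0.149,-0.049,-0.013,0.0026,70],[0,0,0.149,-0.05,-0.005,0.0026,70],[0,0,0.149,-0.05,0.002,0.0026,70],[0,0,0.149,-0.049,0.01,0.0026,70],[0,0,0.149,-0.047,0.017,0.0025,70],[0,0,0.149,-0.044,0.024,0.0025,70]]' && python3 - <<'E'
from plan import *
go([.461,-.264,.19],-71,7,70)
E
```

```text
time_s: 1.35
position: [0.3736, 0.0222, 0.2054]
tool_rot: [[0.336, 0.942, 0.0], [0.942, -0.336, 0.0], [0.0, -0.0, -1.0]]
ft_force: [-0.2, 0.8, 0.3]
grip_width: 0.06
gripper_force: 0.0
[[-0.0,-0.0,0.128,-0.0343,0.0255,0.0022,70.0],[-0.0,-0.0,0.128,-0.0308,0.0297,0.0022,70.0],[-0.0,-0.0,0.128,-0.0267,0.0334,0.0022,70.0],[-0.0,-0.0,0.128,-0.0222,0.0365,0.0022,70.0],[-0.0,-0.0,0.128,-0.0174,0.0391,0.0022,70.0],[-0.0,-0.0,0.128,-0.0123,0.041,0.0022,70.0],[-0.0,-0.0,0.128,-0.0069,0.0422,0.0022,70.0]]
```

```bash
python3 -m jog '[[0,0,0.128,-0.034,0.0255,0.002,70],[0,0,0.128,-0.031,0.03,0.002,70],[0,0,0.128,-0.027,0.033,0.002,70],[0,0,0.128,-0.022,0.0365,0.002,70],[0,0,0.128,-0.017,0.039,0.002,70],[0,0,0.128,-0.012,0.041,0.002,70],[0,0,0.128,-0.007,0.042,0.002,70],[0,0,0,0,0,0,70]]' && python3 - <<'E'
from plan import *
from h import *
from rig import optics
go([.461,-.264,.078],-71,4,70)
d=optics.get_image('wrist'); np.savez('w1.npz',**{k:np.array(v) for k,v in d.items()})
cv2.imwrite('pics/w1.png',d['pixels'][:,:,::-1])
for o in blobs(d,(0,150,80),(8,255,255),(0,0,512,384),100): print(o, plane(d,[o[1],o[2],o[3]],.1035))
E
```

```text
time_s: 2.35
position: [0.4628, -0.2633, 0.1905]
tool_rot: [[0.945, 0.328, -0.001], [0.328, -0.945, 0.001], [-0.001, -0.001, -1.0]]
ft_force: [-0.7, 0.1, 0.0]
grip_width: 0.0598
gripper_force: 0.0
[[-0.0,0.0,0.001,-0.0005,0.0,0.0281,70.0],[-0.0,0.0,0.001,-0.0005,0.0,0.0281,70.0],[-0.0,0.0,0.001,-0.0005,0.0,0.0281,70.0],[-0.0,0.0,0.001,-0.0005,0.0,0.0281,70.0]]
(1945, array([254.16863753, 191.68688946]), array([253.8713475 , 148.95219848]), array([254.47036421, 235.05933764])) [[ 0.46653396 -0.26311299  0.1035    ]
 [ 0.49734808 -0.25216982  0.1035    ]
 [ 0.43253749 -0.27518632  0.1035    ]]
```

View pics/w1.png

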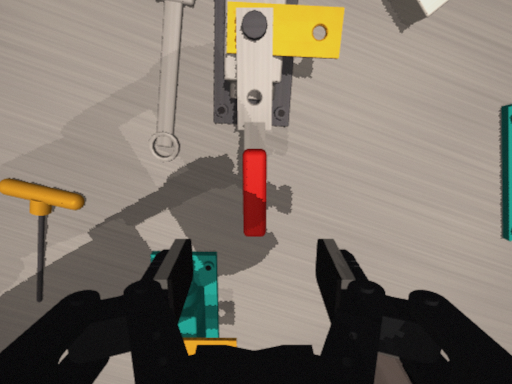

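The wrist view shows the grip centred (254,192) between the fingers, the lever hole at (254,97) and the plate hole at (320,32). Next: descend, grip, swing.

```bash
python3 -m jog '[[0,0,0,0,0,0.028,70],[0,0,0,0,0,0.028,70],[0,0,0,0,0,0.028,70],[0,0,0,0,0,0.028,70],[0,0,0,0,0,0,0],[0,0,0,0,0,0,0],[0,0,0,0,0,0,0],[0,0,0,0,0,0,0]]' 35
```

```text
time_s: 3.4
position: [0.4632, -0.2616, 0.081]
tool_rot: [[0.944, 0.33, 0.002], [0.33, -0.944, -0.002], [0.001, 0.002, -1.0]]
ft_force: [-1.0, 0.0, 7.4]
grip_width: 0.0175
gripper_force: 37.1
```

```bash
python3 -m jog '[[0,0,-0.08,0.0005,0.009,0,0],[0,0,-0.14,0.0011,0.016,0,0],[0,0,-0.14,0.0011,0.016,0,0],[0,0,-0.14,0.0011,0.016,0,0],[0,0,-0.14,0.0011,0.016,0,0]]'
```

```text
time_s: 4.03
position: [0.507, -0.321, 0.081]
tool_rot: [[0.558, 0.83, 0.001], [0.83, -0.558, -0.005], [-0.003, 0.004, -1.0]]
ft_force: [-3.7, -8.6, 3.8]
grip_width: 0.0175
gripper_force: 41.4
```

```bash
python3 -m jog '[[0,0,-0.14,0.0011,0.016,0,0],[0,0,-0.14,0.0011,0.016,0,0],[0,0,-0.14,0.0011,0.016,0,0],[0,0,-0.14,0.0011,0.016,0,0],[0,0,-0.14,0.0011,0.016,0,0]]'
```

```text
time_s: 4.65
position: [0.5845, -0.3431, 0.0812]
tool_rot: [[-0.106, 0.994, 0.006], [0.994, 0.106, -0.011], [-0.011, 0.005, -1.0]]
ft_force: [5.9, -21.5, -4.7]
grip_width: 0.0175
gripper_force: 44.1
```

```bash
python3 -m jog '[[0,0,-0.07,-0.002,0.008,0,0],[0,0,-0.06,-0.001,0.007,0,0],[0,0,0,0,0.001,0,0]]'
```

```text
time_s: 5.03
position: [0.6009, -0.3409, 0.0811]
tool_rot: [[-0.232, 0.973, 0.006], [0.973, 0.232, -0.006], [-0.008, 0.004, -1.0]]
ft_force: [4.6, -11.1, 0.2]
grip_width: 0.0169
gripper_force: 40.3
```

```bash
python3 -m jog '[[0,0,-0.02,0,0.004,0,0],[0,0,-0.01,0,0.003,0,0]]'; python3 - <<'E'
from rig import observe; s=observe();print(s['wrist_torque'])
E
```

```text
time_s: 5.28
position: [0.6067, -0.3395, 0.0811]
tool_rot: [[-0.262, 0.965, 0.004], [0.965, 0.262, -0.007], [-0.007, 0.002, -1.0]]
ft_force: [1.1, -13.0, 0.6]
grip_width: 0.0173
gripper_force: 35.7
[-1.84546375 -0.00749624 -0.18018978]
```

```bash
python3 -m jog '[[0,0,-0.03,0,0.004,0,0],[0,0,-0.02,0,0.003,0,0]]'; python3 - <<'E'
from h import *
from rig import optics,observe
print(observe()['wrist_torque'])
d=optics.get_image('wrist')
cv2.imwrite('pics/w2.png',d['pixels'][:,:,::-1])
E
```

```text
time_s: 5.52
position: [0.6108, -0.3383, 0.081]
tool_rot: [[-0.309, 0.951, -0.003], [0.951, 0.309, -0.007], [-0.005, -0.005, -1.0]]
ft_force: [-19.9, -15.4, 7.5]
grip_width: 0.0173
gripper_force: 40.4
[-2.32415947  3.00574225 -0.69560734]
```

View pics/w2.png

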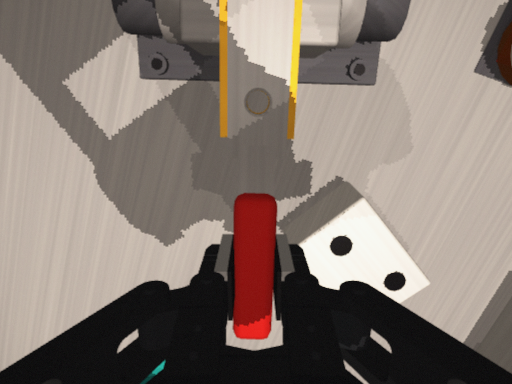

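The lever sits central over the yellow plate and the hole at (258,101) shows through. The tangential force jumped to 20 N, so it is at the stop. Release and rise.

```bash
python3 -m jog '[[0,0,0,0,-0.003,0,50],[0,0,0,0,0,0,50],[0,0,0,0,0,0,50],[0,0,0,0,0,-0.04,50],[0,0,0,0,0,-0.05,50],[0,0,0,0,0,-0.05,50],[0,0,0,-0.05,0,0,50],[0,0,0,0,0,0,50]]'; python3 - <<'E'
from h import *
from plan import *
from rig import optics
np.set_printoptions(precision=4,suppress=True)
d=optics.get_image('wrist'); np.savez('w3.npz',**{k:np.array(v) for k,v in d.items()})
t=optics.get_image('top'); np.savez('top1.npz',**{k:np.array(v) for k,v in t.items()})
cv2.imwrite('pics/w3.png',d['pixels'][:,:,::-1])
for o in blobs(d,(14,120,80),(32,255,255),(0,0,512,384),60): print('y',o)
for o in blobs(d,(0,150,80),(8,255,255),(0,0,512,384),100): print('r',o,plane(d,o[1:],.1035))
go([.46,.16,.24],-78.5+0,10,50)
E
```

```text
time_s: 6.58
position: [0.6255, -0.385, 0.2184]
tool_rot: [[-0.309, 0.951, -0.0], [0.951, 0.309, -0.0], [0.0, -0.0, -1.0]]
ft_force: [-0.2, 0.0, -0.5]
grip_width: 0.0427
gripper_force: 0.0
y (315, array([455.0603, 189.0381]), array([461.0914, 179.4297]), array([448.7468, 199.0965]))
y (285, array([237.3509,  27.8246]), array([237.8698,  -0.0397]), array([236.8255,  56.034 ]))
y (277, array([420.2202, 254.065 ]), array([422.6559, 243.9174]), array([417.7901, 264.1896]))
y (265, array([275.517 ,  26.9509]), array([276.7249,  -0.057 ]), array([274.1707,  57.0524]))
y (103, array([367.1068, 368.2524]), array([366.7985, 356.8969]), array([367.3975, 378.9621]))
y (102, array([140.7549, 289.3824]), array([151.9361, 286.7305]), array([129.7604, 291.9899]))
r (1847, array([253.9908, 125.373 ]), array([255.087 ,  82.8476]), array([252.8629, 169.1254])) [[ 0.6103 -0.3377  0.1035]
 [ 0.6011 -0.3067  0.1035]
 [ 0.6205 -0.3721  0.1035]]
r (1707, array([492.9555,  35.0451]), array([520.6543,  11.2274]), array([466.8797,  57.4672])) [[ 0.7583 -0.2203  0.1035]
 [ 0.7692 -0.2002  0.1035]
 [ 0.7475 -0.2399  0.1035]]
r (513, array([ 14.4016, 344.271 ]), array([ 39.5383, 330.1765]), array([ -2.8385, 353.9377])) [[ 0.449  -0.6168  0.1035]
 [ 0.4709 -0.5918  0.1035]
 [ 0.4336 -0.6345  0.1035]]
[[-0.0,-0.0,0.169,0.0567,0.0011,-0.0021,50.0],[-0.0,-0.0,0.169,0.0561,-0.0084,-0.0021,50.0],[-0.0,-0.0,0.169,0.0539,-0.0177,-0.0021,50.0],[-0.0,-0.0,0.169,0.0502,-0.0265,-0.0021,50.0],[-0.0,-0.0,0.169,0.045,-0.0345,-0.0021,50.0],[-0.0,-0.0,0.169,0.0386,-0.0416,-0.0021,50.0],[-0.0,-0.0,0.169,0.031,-0.0475,-0.0021,50.0],[-0.0,-0.0,0.169,0.0226,-0.052,-0.0021,50.0],[-0.0,-0.0,0.169,0.0136,-0.0551,-0.0021,50.0],[-0.0,-0.0,0.169,0.0042,-0.0566,-0.0021,50.0]]
```

View pics/w3.png

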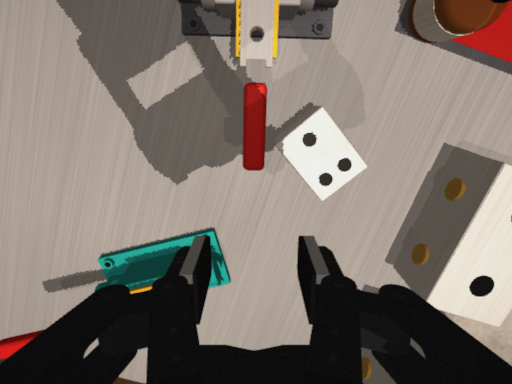

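The plate edges (237 and 275) sit symmetric about the lever at 256, and the lever is parallel to the plate: closed. Now over to the manifold.

```bash
python3 -m jog '[[0,0,0.169,0.057,0.001,-0.002,50],[0,0,0.169,0.056,-0.0085,-0.002,50],[0,0,0.169,0.054,-0.018,-0.002,50],[0,0,0.169,0.05,-0.0265,-0.002,50],[0,0,0.169,0.045,-0.0345,-0.002,50],[0,0,0.169,0.0385,-0.0415,-0.002,50],[0,0,0.169,0.031,-0.0475,-0.002,50],[0,0,0.169,0.0225,-0.052,-0.002,50],[0,0,0.169,0.0135,-0.055,-0.002,50],[0,0,0.169,0.004,-0.0565,-0.002,50]]'; python3 - <<'E'
from h import *
from plan import *
from rig import optics
np.set_printoptions(precision=4,suppress=True)
d=optics.get_image('wrist'); np.savez('w4.npz',**{k:np.array(v) for k,v in d.items()})
cv2.imwrite('pics/w4.png',d['pixels'][:,:,::-1])
for o in blobs(d,(12,120,80),(32,255,255),(0,0,512,384),60): print('y',o,plane(d,o[1:],.107))
E
```

```text
time_s: 7.92
position: [0.459, 0.1593, 0.2398]
tool_rot: [[0.98, 0.2, 0.0], [0.2, -0.98, 0.0], [0.0, -0.0, -1.0]]
ft_force: [1.4, 0.4, -0.5]
grip_width: 0.0429
gripper_force: 0.0
y (3153, array([16.1215, 45.929 ]), array([17.3702, -0.4744]), array([14.8171, 94.3987])) [[0.5305 0.3672 0.107 ]
 [0.5642 0.3657 0.107 ]
 [0.4923 0.3688 0.107 ]]
y (1043, array([400.1342, 264.5532]), array([367.5723, 261.3556]), array([433.1186, 267.7923])) [[ 0.4045  0.0009  0.107 ]
 [ 0.4015  0.0332  0.107 ]
 [ 0.4076 -0.0321  0.107 ]]
y (793, array([247.9987,  53.9344]), array([248.1194,  29.9956]), array([247.8823,  77.0347])) [[0.5618 0.1843 0.107 ]
 [0.5789 0.1876 0.107 ]
 [0.5446 0.181  0.107 ]]
y (625, array([247.4976, 148.2496]), array([248.8266, 127.666 ]), array([246.2131, 168.1429])) [[0.4869 0.1698 0.107 ]
 [0.5046 0.1722 0.107 ]
 [0.4692 0.1675 0.107 ]]
y (400, array([169.315, 169.915]), array([155.8226, 178.7284]), array([179.2695, 163.4126])) [[0.4539 0.2345 0.107 ]
 [0.4433 0.2454 0.107 ]
 [0.4615 0.2266 0.107 ]]
```

View pics/w4.png

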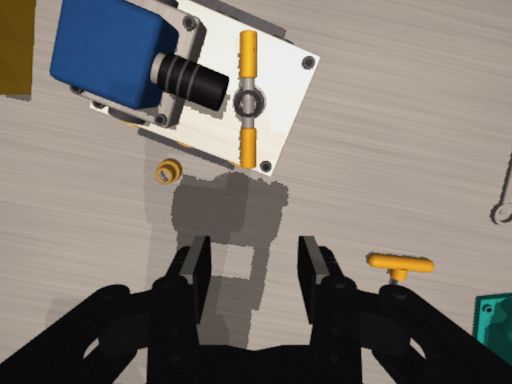

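The wrist view shows the T-bar vertical in the image: end a (248,30), hub (248,102), end b (248,168), with the connector nose at (225,93). Axis ≈ (0.5235,0.1774), manifold yaw ≈ -10°, bleed ≈ 0.36. I'll take end b.

```bash
python3 - <<'E'
from plan import *
go([.4823,.1694,.150],-79,2,50)
E
```

```text
[[-0.001,-0.0,0.001,0.013,-0.0001,0.0451,50.0],[-0.001,-0.0,0.001,0.013,-0.0001,0.0451,50.0]]
```

```bash
python3 -m jog '[[0,0,0,0.013,0,0.045,50],[0,0,0,0.013,0,0.045,50],[0,0,0,0,0,0.032,50],[0,0,0,0,0,0.03,50],[0,0,0,0,0,0,0],[0,0,0,0,0,0,0],[0,0,0,0,0,0,0]]' 45
```

```text
time_s: 8.85
position: [0.4835, 0.1643, 0.0874]
tool_rot: [[0.979, 0.206, -0.005], [0.206, -0.979, 0.003], [-0.005, -0.004, -1.0]]
ft_force: [-6.0, 10.7, -10.1]
grip_width: 0.0131
gripper_force: 43.6
```

```bash
python3 -m jog '[[0,0,0,0,0,0,0]]'; python3 - <<'E'
from h import *
from rig import optics
np.set_printoptions(precision=4,suppress=True)
d=optics.get_image('wrist'); cv2.imwrite('pics/w5.png',d['pixels'][:,:,::-1])
t=optics.get_image('top')
for o in blobs(t,(14,120,100),(30,255,255),(175,165,200,220)): print(o[0],plane(t,o[1:],.105))
E
```

```text
time_s: 8.98
position: [0.4835, 0.1643, 0.0874]
tool_rot: [[0.979, 0.206, -0.005], [0.206, -0.979, 0.003], [-0.005, -0.004, -1.0]]
ft_force: [-5.3, 11.8, -10.6]
grip_width: 0.0127
gripper_force: 43.6
11 [[0.5657 0.1918 0.105 ]
 [0.5702 0.1931 0.105 ]
 [0.5605 0.1902 0.105 ]]
```

View pics/w5.png

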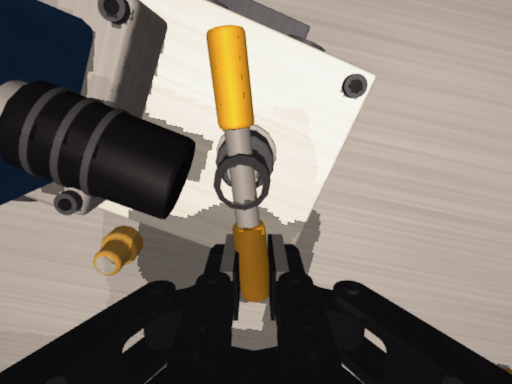

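The grasp is good, but the bar is turned about 6° relative to the tool (end a at (230,35), b at (255,300)). I'll align the tool with a pure turn, then start the arc.

```bash
python3 -m jog '[[0,0,-0.1,0,0,0,0],[0,0,-0.14,0.0004,0.0059,0,0],[0,0,-0.14,0.0004,0.0059,0,0],[0,0,-0.14,0.0004,0.0059,0,0],[0,0,-0.14,0.0004,0.0059,0,0]]' 60
```

```text
time_s: 9.7
position: [0.4973, 0.1452, 0.0876]
tool_rot: [[0.644, 0.765, -0.003], [0.765, -0.644, 0.004], [0.001, -0.005, -1.0]]
ft_force: [-2.1, 15.4, -10.3]
grip_width: 0.0124
gripper_force: 59.0
```

```bash
python3 -m jog '[[0,0,-0.15,0.0005,0.0062,0,0],[0,0,-0.15,0.0005,0.0062,0,0],[0,0,-0.15,0.0005,0.0062,0,0],[0,0,-0.15,0.0005,0.0062,0,0],[0,0,-0.15,0.0005,0.0062,0,0],[0,0,-0.15,0.0005,0.0062,0,0],[0,0,-0.15,0.0005,0.0062,0,0]]'
```

```text
time_s: 10.58
position: [0.5379, 0.1379, 0.0877]
tool_rot: [[-0.343, 0.939, -0.005], [0.939, 0.343, 0.004], [0.005, -0.003, -1.0]]
ft_force: [-5.8, 11.3, -7.9]
grip_width: 0.012
gripper_force: 59.7
```

```bash
python3 -m jog '[[0,0,-0.15,0.0005,0.0062,0,0],[0,0,-0.15,0.0005,0.0062,0,0],[0,0,-0.15,0.0005,0.0062,0,0],[0,0,-0.15,0.0005,0.0062,0,0],[0,0,-0.15,0.0005,0.0062,0,0],[0,0,-0.15,0.0005,0.0062,0,0],[0,0,-0.15,0.0005,0.0062,0,0],[0,0,-0.11,0.0003,0.0046,0,0],[0,0,0,0,0,0,0]]'
```

```text
time_s: 11.7
position: [0.5658, 0.1738, 0.0881]
tool_rot: [[-0.998, 0.065, -0.002], [0.065, 0.998, 0.002], [0.002, 0.002, -1.0]]
ft_force: [-3.2, 6.9, -6.0]
grip_width: 0.012
gripper_force: 60.4
```

```bash
python3 -m jog '[[0,0,0,0,0,0,40],[0,0,0,0,0,0,40],[0,0,0,0,0,-0.045,40],[0,0,0,0,0,-0.05,40],[0,0,0.18,0,0,0,40],[0,0,0.18,0,0,0,40],[0,0,0.18,0,0,0,40],[0,0,0.18,0,0,0,40],[0,0,0.18,0,0,0,40],[0,0,0.18,0,0,0,40]]'; python3 - <<'E'
from plan import *
go([.4816,.1807,.183],-94.5,12,40)
E
```

```text
time_s: 12.95
position: [0.5675, 0.1718, 0.1833]
tool_rot: [[-0.406, 0.914, 0.001], [0.914, 0.406, -0.0], [-0.001, 0.001, -1.0]]
ft_force: [0.9, 0.6, 0.6]
grip_width: 0.0339
gripper_force: 0.0
[[0.0,-0.0,0.172,0.0036,-0.0062,0.0,40.0],[0.0,-0.0,0.172,0.0025,-0.0068,0.0,40.0],[0.0,-0.0,0.172,0.0013,-0.0071,0.0,40.0],[0.0,-0.0,0.172,0.0,-0.0072,0.0,40.0],[0.0,-0.0,0.172,-0.0012,-0.0071,0.0,40.0],[0.0,-0.0,0.172,-0.0024,-0.0068,0.0,40.0],[0.0,-0.0,0.172,-0.0035,-0.0063,0.0,40.0],[0.0,-0.0,0.172,-0.0046,-0.0056,0.0,40.0],[0.0,-0.0,0.172,-0.0054,-0.0047,0.0,40.0],[0.0,-0.0,0.172,-0.0062,-0.0037,0.0,40.0]]
[[0.0,-0.0,0.172,-0.0067,-0.0026,0.0,40.0],[0.0,-0.0,0.172,-0.0071,-0.0014,0.0,40.0]]
```

```bash
python3 -m jog '[[0,0,0.172,0.0036,-0.0062,0,40],[0,0,0.172,0.0025,-0.0068,0,40],[0,0,0.172,0.0013,-0.0071,0,40],[0,0,0.172,0,-0.0072,0,40],[0,0,0.172,-0.0012,-0.0071,0,40],[0,0,0.172,-0.0024,-0.0068,0,40],[0,0,0.172,-0.0035,-0.0063,0,40],[0,0,0.172,-0.0046,-0.0056,0,40],[0,0,0.172,-0.0054,-0.0047,0,40],[0,0,0.172,-0.0062,-0.0037,0,40]]'; python3 -m jog '[[0,0,0.172,-0.0067,-0.0026,0,40],[0,0,0.172,-0.0071,-0.0014,0,40],[0,0,0,0,0,0,40]]';  python3 - <<'E'
from h import *
from plan import *
from rig import optics
np.set_printoptions(precision=4,suppress=True)
d=optics.get_image('wrist')
for o in blobs(d,(12,120,80),(32,255,255),(150,0,362,384),150): print('y',o,plane(d,o[1:],.108))
go([.4816,.1807,.089],-94.5,2,40)
E
```

```text
time_s: 14.2
position: [0.4956, 0.1788, 0.1833]
tool_rot: [[0.964, 0.266, 0.002], [0.266, -0.964, -0.0], [0.001, 0.0, -1.0]]
ft_force: [-1.1, 0.1, 1.0]
grip_width: 0.0342
gripper_force: 0.0
time_s: 14.58
position: [0.4812, 0.1803, 0.1832]
tool_rot: [[0.998, -0.067, 0.001], [-0.067, -0.998, 0.0], [0.001, -0.0, -1.0]]
ft_force: [-0.2, -0.1, -0.1]
grip_width: 0.034
gripper_force: 0.0
y (1142, array([254.9982,  83.9729]), array([255.881 ,  55.8394]), array([254.1119, 112.2231])) [[0.5623 0.1734 0.108 ]
 [0.5793 0.1717 0.108 ]
 [0.5444 0.1751 0.108 ]]
y (880, array([252.2955, 194.7886]), array([253.0503, 170.7504]), array([251.5337, 219.0482])) [[0.4865 0.1803 0.108 ]
 [0.5043 0.1786 0.108 ]
 [0.4677 0.1822 0.108 ]]
y (527, array([186.6812, 224.9791]), array([193.3844, 212.6649]), array([177.3209, 242.1747])) [[0.4662 0.2308 0.108 ]
 [0.4756 0.2246 0.108 ]
 [0.4526 0.2397 0.108 ]]
[[-0.0,-0.001,0.007,-0.0,-0.0002,0.047,40.0],[-0.0,-0.001,0.007,0.0,-0.0002,0.047,40.0]]
```

```bash
python3 -m jog '[[0,0,0.013,0,0,0.047,40],[0,0,0.013,0,0,0.047,40],[0,0,0,0,0,0,0],[0,0,0,0,0,0,0],[0,0,0,0,0,0,0]]' 60 && python3 -m jog '[[0,0,-0.08,0,0.0035,0,0],[0,0,-0.15,0.0005,0.0062,0,0],[0,0,-0.15,0.0005,0.0062,0,0],[0,0,-0.15,0.0005,0.0062,0,0],[0,0,-0.15,0.0005,0.0062,0,0],[0,0,-0.15,0.0005,0.0062,0,0],[0,0,-0.15,0.0005,0.0062,0,0]]'
```

```text
time_s: 15.25
position: [0.4806, 0.1808, 0.0885]
tool_rot: [[0.996, -0.092, -0.002], [-0.092, -0.996, 0.001], [-0.002, -0.001, -1.0]]
ft_force: [0.9, 4.4, -18.3]
grip_width: 0.0117
gripper_force: 58.3
time_s: 16.12
position: [0.4963, 0.144, 0.0887]
tool_rot: [[0.629, 0.778, -0.001], [0.778, -0.629, 0.0], [-0.001, -0.001, -1.0]]
ft_force: [1.3, 1.9, -17.1]
grip_width: 0.0118
gripper_force: 58.8
```

```bash
python3 -m jog '[[0,0,-0.15,0.0005,0.0063,0,0],[0,0,-0.15,0.0005,0.0063,0,0],[0,0,-0.15,0.0005,0.0063,0,0],[0,0,-0.15,0.0005,0.0063,0,0],[0,0,-0.15,0.0005,0.0063,0,0],[0,0,-0.15,0.0005,0.0063,0,0],[0,0,-0.15,0.0005,0.0063,0,0],[0,0,-0.15,0.0005,0.0063,0,0]]' && python3 -m jog '[[0,0,-0.15,0.0005,0.0063,0,0],[0,0,-0.15,0.0005,0.0063,0,0],[0,0,-0.15,0.0005,0.0063,0,0],[0,0,-0.15,0.0005,0.0063,0,0],[0,0,-0.15,0.0005,0.0063,0,0],[0,0,-0.15,0.0005,0.0063,0,0],[0,0,-0.11,0.0004,0.0046,0,0],[0,0,0,0,0,0,0]]'
```

```text
time_s: 17.12
position: [0.545, 0.1395, 0.0891]
tool_rot: [[-0.497, 0.868, 0.002], [0.868, 0.497, -0.001], [-0.002, 0.001, -1.0]]
ft_force: [3.7, -2.2, -17.0]
grip_width: 0.0123
gripper_force: 59.3
time_s: 18.12
position: [0.5675, 0.1752, 0.0895]
tool_rot: [[-0.999, 0.044, 0.006], [0.044, 0.999, 0.001], [-0.006, 0.001, -1.0]]
ft_force: [9.7, 2.1, -17.1]
grip_width: 0.0123
gripper_force: 58.8
```

```bash
python3 -m jog '[[0,0,0,0,0,0,40],[0,0,0,0,0,0,40],[0,0,0,0,0,-0.045,40],[0,0,0,0,0,-0.05,40],[0,0,0.18,0,0,0,40],[0,0,0.18,0,0,0,40],[0,0,0.18,0,0,0,40],[0,0,0.18,0,0,0,40],[0,0,0.18,0,0,0,40],[0,0,0.18,0,0,0,40]]'; python3 - <<'E'
from plan import *
go([.4816,.1797,.184],-93,12,40)
E
```

```text
time_s: 19.38
position: [0.5649, 0.1751, 0.1847]
tool_rot: [[-0.425, 0.905, 0.002], [0.905, 0.425, 0.0], [-0.001, 0.001, -1.0]]
ft_force: [-0.3, -0.3, 0.9]
grip_width: 0.0341
gripper_force: 0.0
[[0.0,-0.0,0.172,0.0033,-0.0061,0.0001,40.0],[0.0,-0.0,0.172,0.0022,-0.0066,0.0001,40.0],[0.0,-0.0,0.172,0.001,-0.0069,0.0001,40.0],[0.0,-0.0,0.172,-0.0001,-0.007,0.0001,40.0],[0.0,-0.0,0.172,-0.0013,-0.0068,0.0001,40.0],[0.0,-0.0,0.172,-0.0025,-0.0065,0.0001,40.0],[0.0,-0.0,0.172,-0.0036,-0.006,0.0001,40.0],[0.0,-0.0,0.172,-0.0045,-0.0053,0.0001,40.0],[0.0,-0.0,0.172,-0.0054,-0.0044,0.0001,40.0],[0.0,-0.0,0.172,-0.006,-0.0034,0.0001,40.0]]
[[0.0,-0.0,0.172,-0.0065,-0.0024,0.0001,40.0],[0.0,-0.0,0.172,-0.0068,-0.0012,0.0001,40.0]]
```

```bash
python3 -m jog '[[0,0,0.172,0.0033,-0.0061,0,40],[0,0,0.172,0.0022,-0.0066,0,40],[0,0,0.172,0.001,-0.0069,0,40],[0,0,0.172,0,-0.007,0,40],[0,0,0.172,-0.0013,-0.0068,0,40],[0,0,0.172,-0.0025,-0.0065,0,40],[0,0,0.172,-0.0036,-0.006,0,40],[0,0,0.172,-0.0045,-0.0053,0,40],[0,0,0.172,-0.0054,-0.0044,0,40],[0,0,0.172,-0.006,-0.0034,0,40]]'; python3 -m jog '[[0,0,0.172,-0.0065,-0.0024,0,40],[0,0,0.172,-0.0068,-0.0012,0,40],[0,0,0,0,0,0,40]]';  python3 - <<'E'
from h import *
from plan import *
from rig import optics
np.set_printoptions(precision=4,suppress=True)
d=optics.get_image('wrist')
for o in blobs(d,(12,120,80),(32,255,255),(150,0,362,384),150)[:2]: print('y',o,plane(d,o[1:],.109))
go([.4816,.1797,.092],-93,2,40)
E
```

```text
time_s: 20.62
position: [0.4953, 0.1787, 0.1847]
tool_rot: [[0.958, 0.286, 0.002], [0.286, -0.958, 0.0], [0.002, 0.0, -1.0]]
ft_force: [0.7, -0.3, -0.4]
grip_width: 0.0342
gripper_force: 0.0
time_s: 21.0
position: [0.4815, 0.1795, 0.1845]
tool_rot: [[0.999, -0.047, 0.002], [-0.047, -0.999, 0.0], [0.002, -0.0, -1.0]]
ft_force: [-0.2, 0.5, 0.1]
grip_width: 0.0342
gripper_force: 0.0
y (1123, array([254.5218,  84.5966]), array([254.7756,  56.9337]), array([254.2607, 113.0574])) [[0.5624 0.1746 0.109 ]
 [0.5792 0.1737 0.109 ]
 [0.5443 0.1756 0.109 ]]
y (879, array([253.0705, 195.2673]), array([253.225 , 170.9506]), array([252.9196, 219.0249])) [[0.4863 0.1791 0.109 ]
 [0.5044 0.1782 0.109 ]
 [0.4678 0.1801 0.109 ]]
[[-0.0,-0.001,0.004,-0.0002,-0.0001,0.0462,40.0],[-0.0,-0.001,0.004,-0.0001,-0.0001,0.0462,40.0]]
```

```bash
python3 -m jog '[[0,0,0.004,0,0,0.046,40],[0,0,0.004,0,0,0.046,40],[0,0,0,0,0,0,0],[0,0,0,0,0,0,0],[0,0,0,0,0,0,0],[0,0,-0.07,0,0.003,0,0],[0,0,-0.14,0.0004,0.0059,0,0],[0,0,-0.14,0.0004,0.0059,0,0]]' 60 && python3 -m jog '[[0,0,-0.08,0,0.0034,0,0],[0,0,0,0,0,0,0]]'
```

```text
time_s: 22.05
position: [0.4829, 0.1652, 0.0918]
tool_rot: [[0.956, 0.294, -0.001], [0.294, -0.956, 0.001], [-0.0, -0.001, -1.0]]
ft_force: [0.5, 4.4, -15.3]
grip_width: 0.0118
gripper_force: 58.5
time_s: 22.3
position: [0.484, 0.1619, 0.0918]
tool_rot: [[0.931, 0.366, -0.0], [0.366, -0.931, 0.001], [-0.0, -0.001, -1.0]]
ft_force: [0.4, 5.9, -15.9]
grip_width: 0.0121
gripper_force: 58.5
```

```bash
python3 -m jog '[[0,0,-0.06,0,0.0026,0,0],[0,0,0,0,0,0,0]]' && python3 -m jog '[[0,0,-0.06,0,0.0026,0,0],[0,0,0,0,0,0,0]]'
```

```text
time_s: 22.55
position: [0.485, 0.1596, 0.0918]
tool_rot: [[0.907, 0.421, -0.0], [0.421, -0.907, 0.001], [0.0, -0.001, -1.0]]
ft_force: [-0.0, 4.7, -14.9]
grip_width: 0.0118
gripper_force: 58.6
time_s: 22.8
position: [0.4858, 0.1578, 0.0918]
tool_rot: [[0.881, 0.474, -0.001], [0.474, -0.881, 0.002], [0.0, -0.002, -1.0]]
ft_force: [-1.0, 9.5, -14.6]
grip_width: 0.0119
gripper_force: 59.3
```

```bash
python3 -m jog '[[0,0,-0.05,0,0.0025,0,0],[0,0,0,0,0,0,0]]'
```

```text
time_s: 23.05
position: [0.4864, 0.1567, 0.0917]
tool_rot: [[0.856, 0.516, -0.002], [0.516, -0.856, 0.005], [0.001, -0.005, -1.0]]
ft_force: [-3.9, 16.9, -14.0]
grip_width: 0.012
gripper_force: 61.6
```

```bash
python3 -m jog '[[0,0,-0.04,0,0.0025,0,0],[0,0,0,0,0,0,0]]'; python3 -c "
from rig import observe;print(observe()['wrist_torque'])"
```

```text
time_s: 23.3
position: [0.4869, 0.1557, 0.0916]
tool_rot: [[0.835, 0.55, -0.003], [0.55, -0.835, 0.007], [0.001, -0.008, -1.0]]
ft_force: [-6.4, 23.0, -12.0]
grip_width: 0.0116
gripper_force: 64.5
[ 3.50311148  1.08704094 -1.02739178]
```

The tangential force climbs while motion stalls (23 N), so the handle is at its stop. Release, rise, verify.

```bash
python3 -m jog '[[0,0,0,0,-0.002,0,40],[0,0,0,0,0,0,40],[0,0,0,0,0,0,40],[0,0,0,0,0,-0.05,40],[0,0,0,0,0,-0.06,40],[0,0,0,0,0,0,40]]'; python3 - <<'E'
from h import *
from rig import optics
np.set_printoptions(precision=4,suppress=True)
d=optics.get_image('wrist'); e=blobs(d,(12,120,80),(32,255,255),(150,0,362,384),150)
for o in e[:3]: print(o[0],o[1],plane(d,o[1:],.109).ravel())
t=optics.get_image('top'); cv2.imwrite('pics/top2.png',cv2.resize(t['pixels'][:,:,::-1],(800,600),interpolation=cv2.INTER_CUBIC))
cv2.imwrite('pics/w6.png',d['pixels'][:,:,::-1])
o=blobs(t,(0,150,100),(8,255,255),(315,140,400,200));
for k in o: print('red',k[0],plane(t,k[1:],.0965).ravel())
E
```

```text
time_s: 24.05
position: [0.4898, 0.1539, 0.2062]
tool_rot: [[0.835, 0.551, 0.011], [0.551, -0.835, 0.0], [0.009, 0.006, -1.0]]
ft_force: [0.0, 0.4, -0.5]
grip_width: 0.0339
gripper_force: 0.0
932 [258.6298  88.5225] [0.5585 0.1935 0.109  0.574  0.2011 0.109  0.5424 0.1857 0.109 ]
732 [245.9057 188.3975] [0.4903 0.1602 0.109  0.506  0.1679 0.109  0.4736 0.152  0.109 ]
red 102 [ 0.6086 -0.3393  0.0965  0.6182 -0.3711  0.0965  0.5991 -0.308   0.0965]
```

View pics/w6.png

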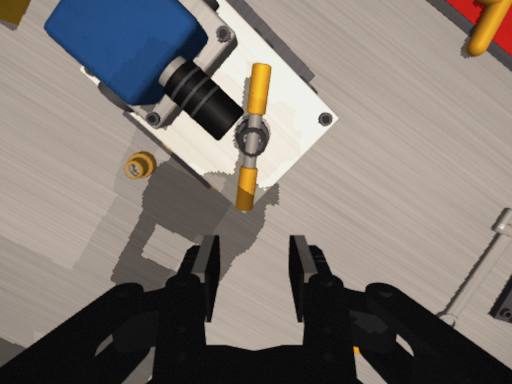

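View pics/top2.png

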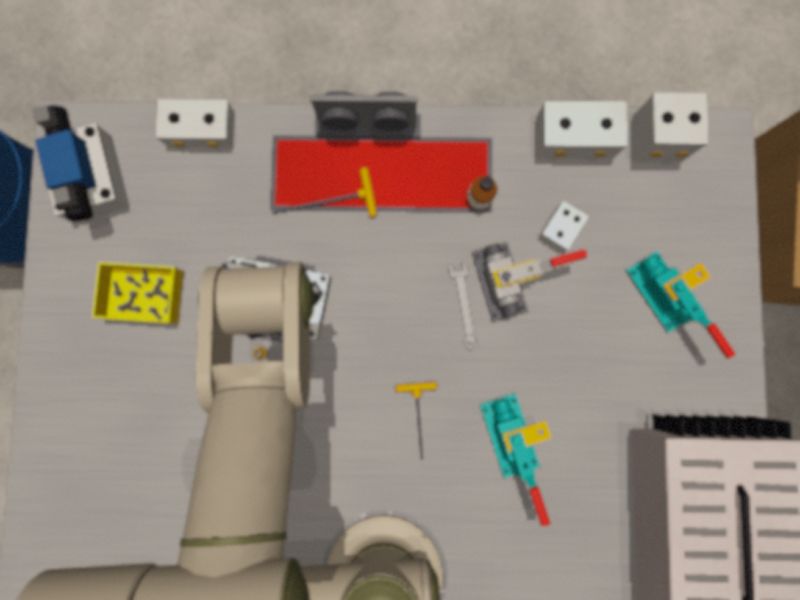

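The T-bar stands at about 26° in the world frame, which is bleed ≈ 6.9 (at the stop). The lever lies along the lock plate at (545,268), and the loose parts look unmoved.

```bash
python3 -m jog '[[0,0,0,0,0,-0.02,40],[0,0,0,0,0,0,40],[0,0,0,0,0,0,40]]'; python3 -c "
from rig import job;print(job.close_job())"
```

```text
time_s: 24.52
position: [0.4872, 0.154, 0.22]
tool_rot: [[0.835, 0.551, -0.002], [0.551, -0.835, -0.0], [-0.002, -0.001, -1.0]]
ft_force: [0.5, -0.1, -0.5]
grip_width: 0.034
gripper_force: 0.0
the job is handed in; nothing more can be done
None
```

The ball valve is closed against its stop with the padlock holes in line, the bleed valve is fully open at its stop, nothing is being held, no loose part has visibly moved, and I handed the job in at about 24.5 s; no verdict came back.

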